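Square a wet painting into the corner of its registration board

ROBOT

A 6-joint arm with a two-finger parallel gripper is mounted at the origin on the work surface. World frame = base frame: x ahead of the robot, y to its left, z up, the work surface at z = 0. Lengths are in m, angles in rad, forces in N, time in s.
With the tool pointing down it reaches from about 0.375 to 0.9 m from the base axis. Payload 3.1 kg.
Tool frame: the origin (TCP) lies between the finger pads; the fingertips stand 8 mm ahead of it and the grasp point (between the pads) lies 11 mm behind it; z points along the fingers, y is the line along which they close (so a half turn about z gives the same grasp; the last joint's range is limited). The gripper opens to 87 mm and grips with 3 to 60 N. Pads are 19 mm wide; open, the fingers measure 117 mm over their backs; the gripper's body (75 mm by 190 mm) begins 51 mm behind the grasp point.
Start: joints at [1.171, 0.527, 1.433, -0, 1.181, -0.178], TCP at [0.137, 0.61, 0.195] pointing down, gripper open.
Joint ranges: [-3.08, 3.08], [-0.75, 2.2], [0.22, 2.44], [-1.43, 4.57], [0, 2.65], [-2.85, 2.85]. Speed limits (rad/s): [2.79, 2.79, 3.14, 3.14, 3.14, 3.14].

INTERFACE

Orientations are given as a unit quaternion [x, y, z, w].
In Python, from rig import robot, vision, job gives the robot as it stands.
- The arm moves only by the shell command python3 -m handwheel 'ROWS' [OPENING] [FORCE]. ROWS is JSON, a list of rows, each a list of 4 numbers: the shift along the tool's x, y, z as a fraction of full scale, then the turn about the tool's z as a fraction of full scale. A call has 1 to 20 rows; each row is the pose to reach, as a shift and turn from the pose commanded when the call began, along the tool's axes at that moment, turning the shorter way round; what a row does not reach only later rows make up. Full scale, the value 1, is 300 mm for a shift and 2 pi rad for a turn. A row lasts 1/12 s, in which the tool goes at most 41.7 mm and 7.16 degrees, less where a joint would pass 70% of its speed; a pose out of reach is approached as far as the arm can. A call with a number of a shift or a turn outside -1 to 1 is refused whole. A call with a gripper value outside its range is refused whole. OPENING is the opening in per cent of the stroke, from 0 (shut) to 100 (fully open), set as the call begins (- or left out, the last holds). The fingers move at their own pace and stop on an object; FORCE is the grip in N (left out, the last holds). Time passes only in rows, so rows that repeat a pose let the fingers close. It gives the time, the measured TCP pose, the force, the opening and the grip force at its end, in the units of the state.
- robot.get_obs(): the state, without advancing time (a new reading comes with each control period).
- vision.camera(name): name is "scene" or "side" or "wrist"; returns a dict with "frame" (400x640x3 uint8, red, green, blue), "K" (3x3 intrinsics, pixels), "cam_to_world" (4x4, takes a point from camera to world coordinates); the wrist camera has in their place "hand_eye" (4x4, takes a point from camera to tool coordinates, whose origin is the TCP and whose axes are the flange's). Camera axes: x right, y down, z forward; pixel columns grow to the right and rows downward; lengths in m; the calibration is good to about 2 mm. A picture is of the moment at which its call begins: read the wrist's pose just before it. There is no depth.
- job.hand_in(): hands the job in; it is judged then, once.
Trained networks look in the newest picture that a camera, given by its name, has taken for a name from the list of things; names that differ only in an ending like _2 or _b are one class to them, and where a whole thing is asked for, a point or a joint stands for the part that bears it (a point fixed in the world has none). Each returns a list of dicts, best first, with "conf" (0 to 1); they miss things now and then, are a little off and sometimes report something else, mostly with a low value. They report only what shows in the picture. A call takes as long as a camera call. They do not tell look-alikes from the thing itself.
- vision.look_for(camera, label): "point" ([row, column] in pixels, amid what is visible of it).
- vision.outline_of(camera, label): "mask" (400x640 bool, what is visible of it) and "point" ([row, column] in pixels, amid what is visible of it).
The state is a dict: "time": time; "q": joint angles; "joint_velocities": joint speeds; "joint_torque": joint torques, N m; "position": TCP position; "tool_rot": TCP orientation; "ft_force": force on the tool from outside, world axes, zero at the start; "moment": the same for the moment, N m; "grip_width": finger opening in m; "grip_force": force on a finger pad.
Only numpy, scipy, OpenCV 4.12 (cv2) and the standard library are available. Lean on these libraries where they do the work, as an engineer would, in place of code of your own. Each camera call takes 0.05 s, during which the arm holds its last target. There are 200 camera calls.

TASK

The small gilt-edged painting lies askew on the black board: push it along the board until it sits flush against both the long metal fence on the far side and the wooden stop on the left, and slide the blue guide up so that it rests against the painting's free side. The picture is still wet, so do not touch its face; push the painting by its edges only, do not lift it, and push the guide without pinching it. Leave everything else where it stands.

Things in the scene. Friction and masses are not known exactly. Their poses are not given: they have to be found in the camera images.
- board: fixed board lying on the table, 340 (x) x 460 (y) x 12 mm, its black top 12 mm above the table; origin at the centre of its underside; its x points away from the robot and its y to the left, turned up to about 15 degrees. It carries the fence, the stop and the guide; board x, board y below are measured in its frame
- fence (a point): middle of the foot of the aluminium fence's face towards the robot, at board x = +95 mm; the fence runs along the board's y for 440 mm, is 20 mm thick and its top is 40 mm above the table
- stop (a point): middle of the foot of the wooden stop's face towards the painting, at board y = +120 mm; the stop runs from board x = -75 to +95 mm, is 25 mm thick and its top is 40 mm above the table
- panel: the painting: a stiff loose panel with gilt edges, 120 (its x) x 150 (its y) x 18 mm, about 0.3 kg, too wide to grip; origin at the centre of its underside; its x and y lie along those of the board to about 15 degrees. Flush in the corner its origin is at board x = +35, y = +45 mm
- picture: the wet picture on the painting's top, 96 x 126 mm, its surface 1.5 mm above the gilt rim, which is 12 mm wide all round; fixed to the panel; origin at its centre
- guide (a joint): the sliding guide, a bar along the board's x that slides in the board's +y, square to the fence, and stays where it is left (about 2 N to move it). Value in m: 0 at the right-hand end, at most 0.15; its inner face is at board y = -165 mm + value, its outer face 24 mm further right. It touches the squared painting at 0.135; pushed there, it pushes the painting along
- guide_bar (a point): middle of the top of the guide's bar, which is 24 mm wide, its half towards the painting green and its outer half blue. The bar reaches from board x = -80 to +95 mm and from 1 to 29 mm above the board's top; a blue carriage at its far end rides on the fence, board x = +80 to +130 mm, 18 mm wider than the bar on either side, up to 59 mm above the table
- cup: blue open cup, 80 mm across, 65 mm tall; origin at the centre of its underside
- ink_bottle: black bottle with a red cap, 46 mm across, 90 mm tall; origin at the centre of its underside
- ink_stone: dark shallow ink stone (tray), 100 x 70 x 22 mm; origin at the centre of its underside
- seal: upright marble seal stone, 24 x 24 x 45 mm, standing on the board behind the fence; origin at the centre of its underside
- paperweight: steel bar, 180 x 22 x 14 mm, long along its own x, lying on the board to the left of the wooden stop; origin at the centre of its underside
- brush: ink brush, bamboo handle and black tip, 200 mm long and 9 mm thick, lying along its own x on the table to the right of the board; origin at the middle of its underside
Things that resemble listed ones, but are neither listed nor needed, are in the scene too. Of the things like the panel, leave any that is purple; of the rest the larger one is meant.

How it is judged:
At the end, for the whole second after the job is handed in: The painting lies flat on the board within 3.5 mm of both the fence and the stop and squared to them within 0.025 rad, the guide's face is within 4.5 mm of its closed position against the painting (joint 0.1305 to 0.138), and all is at rest (x of panel in the frame of board between 0.0315 and 0.038 m and y of panel in the frame of board between 0.0415 and 0.048 m and z of panel in the frame of board below 0.015 m and angle between the x axis of panel and the x axis of board, either way round below 0.025 rad and value of joint guide between 0.1305 and 0.138 m and linear speed of panel below 0.01 m/s and velocity of joint guide below 0.01 m/s); the robot touches nothing.
It fails at once if the wet picture was touched (contact force between picture and anything else above 0.5 N).
It fails at once if the painting was lifted or tipped (height (world z) of panel above 0.022 m or angle between panel's own z axis and vertical above 0.12 rad).
It fails at once if the guide was pinched (fingers on both its green side and its blue side at once) (contact force between the fingers and guide_c1 above 1 N and contact force between the fingers and guide_c2 above 1 N).
It fails at once if another thing was moved by more than 20 mm (distance of any of cup, ink_bottle, ink_stone, seal, paperweight, brush from where it was at the start of the episode above 0.02 m).
It fails at once if a standing thing was tipped over (angle between any of cup, ink_bottle, seal's own z axis and vertical above 0.4 rad).
It also fails if it takes over 48 s, if anything falls off the work surface, if the arm or the gripper's body presses on something with over 40 N, if the wrist force passes 120 N, or if a joint passes its speed limit or range.

## Working session

There is one attempt and no reset: what is moved stays moved. The work goes in short steps, Python scripts to look and compute and a shell command to move; the robot and the scene stay as the last step left them, time stands still between calls to the robot, and variables do not carry over. Pictures are saved under pics/ and viewed, at most 10 in all, crops included, and the job is handed in when it is done.

```bash
ls; mkdir -p pics; cat > h.py <<'E'
import numpy as np, cv2
from rig import robot, vision, job
def cam(n):
    o=robot.get_obs(); c=vision.camera(n)
    if 'cam_to_world' in c: T=np.array(c['cam_to_world'])
    else:
        from scipy.spatial.transform import Rotation as R
        W=np.eye(4); W[:3,:3]=R.from_quat(o['tool_rot']).as_matrix(); W[:3,3]=o['position']; T=W@np.array(c['hand_eye'])
    return c['frame'],np.array(c['K']),T
def ray(px,K,T,z):  # px [row,col]
    d=T[:3,:3]@np.linalg.inv(K)@np.array([px[1],px[0],1.]); return T[:3,3]+d*(z-T[2,3])/d[2]
def proj(p,K,T):
    q=np.linalg.inv(T)@np.append(p,1); u=K@q[:3]; return u[1]/u[2],u[0]/u[2]
E
python3 - <<'E'
from h import *
print(robot.get_obs())
for n in ('scene','side'):
    f,K,T=cam(n); cv2.imwrite(f'pics/{n}0.png',f[:,:,::-1]); print(n,K.tolist(),T.round(3).tolist())
    for l in ('panel','picture','guide','board','fence','stop','cup','ink_bottle','seal','ink_stone','paperweight','brush'):
        print(l,[(np.round(d['point']).tolist(),round(d['conf'],2),d['mask'].sum(), ) for d in vision.outline_of(n,l)])
E
```

```text
pics
{'time': 0.0, 'q': array([ 1.17150383e+00,  5.28482963e-01,  1.43393639e+00,  1.72197037e-05,
        1.18139637e+00, -1.78492105e-01]), 'joint_velocities': array([-0.00108312, -0.00040336,  0.001799  ,  0.00013736,  0.00017297,
       -0.00109105]), 'joint_torque': array([ 1.42713787e-03, -4.40046573e+01, -1.76595140e+01,  6.35178527e-02,
        5.81937900e-02, -1.72172654e-04]), 'position': array([0.13652133, 0.60907334, 0.19355056]), 'tool_rot': array([ 1.10179258e-01,  9.93911110e-01, -1.06320372e-03, -3.24297270e-04]), 'ft_force': array([0.00382172, 0.15894564, 0.40592168]), 'moment': array([ 0.0111457 , -0.01054457, -0.05694176]), 'grip_force': 0.0, 'grip_width': 0.08680534730036812}
scene [[409.8463991993938, 0.0, 316.28842365873624], [0.0, 409.8463991993938, 204.02645237877718], [0.0, 0.0, 1.0]] [[0.872, 0.359, -0.332, 0.817], [0.489, -0.665, 0.565, -0.547], [-0.018, -0.655, -0.755, 0.772], [0.0, 0.0, 0.0, 1.0]]
panel [([222.0, 350.0], 0.96, np.int64(2815)), ([132.0, 285.0], 0.71, np.int64(837)), ([248.0, 176.0], 0.63, np.int64(3252))]
picture [([246.0, 180.0], 0.89, np
[... 949 characters left out ...]
2, np.int64(1397)), ([195.0, 220.0], 0.58, np.int64(615))]
picture [([296.0, 276.0], 0.81, np.int64(1412)), ([201.0, 342.0], 0.6, np.int64(766)), ([191.0, 223.0], 0.56, np.int64(402))]
guide [([214.0, 363.0], 0.32, np.int64(7285))]
board [([213.0, 362.0], 0.74, np.int64(7154))]
fence [([214.0, 363.0], 0.63, np.int64(7487))]
stop [([210.0, 364.0], 0.74, np.int64(7020)), ([221.0, 402.0], 0.71, np.int64(769))]
cup [([156.0, 302.0], 0.92, np.int64(467))]
ink_bottle [([256.0, 457.0], 0.64, np.int64(511))]
seal [([172.0, 365.0], 0.47, np.int64(134))]
ink_stone [([174.0, 265.0], 0.64, np.int64(507)), ([180.0, 295.0], 0.62, np.int64(310))]
paperweight [([182.0, 295.0], 0.83, np.int64(340))]
brush []
```

View pics/scene0.png

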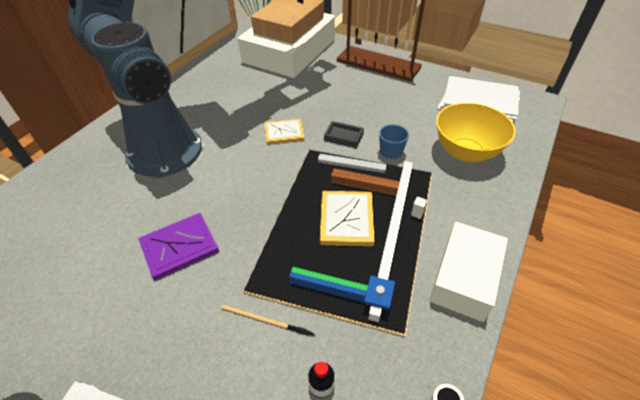

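View pics/side0.png

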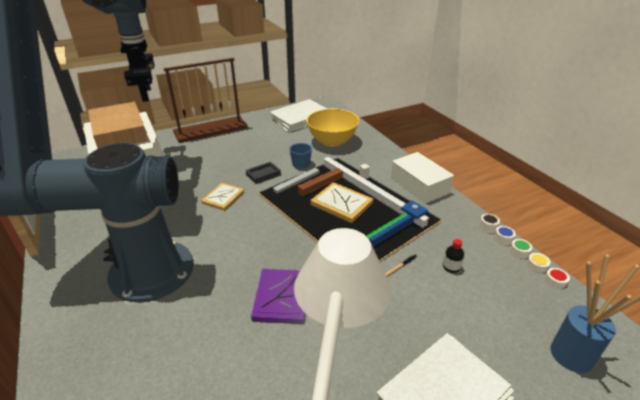

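The candidates for the panel in the scene view are the gilt painting on the board at (218,347), the smaller gilt one on the table at (131,285), and the purple one at (246,178). I choose the one at (218,347): it is not purple, and it is the larger of the two gilt ones. The guide is at (285,345) and the fence runs from (165,408) to (315,375). The stop is at (181,365), the paperweight at (163,352) and the seal at (207,419).

```bash
cat > meas.py <<'E'
from h import *
def mk(n,l,near):
    ds=[d for d in vision.outline_of(n,l) if np.hypot(*(np.array(d['point'])-near))<25]
    return ds[0]['mask'].astype(np.uint8)
def rect(m,K,T,z):
    c=max(cv2.findContours(m,cv2.RETR_EXTERNAL,cv2.CHAIN_APPROX_NONE)[0],key=cv2.contourArea)[:,0]
    P=np.array([ray((p[1],p[0]),K,T,z)[:2] for p in c])*1000
    (c,s,a)=cv2.minAreaRect(P.astype(np.float32)); return c,s,a
if __name__=='__main__':
    for n,b,p in (('scene',(257,348),(220,348)),('side',(213,362),(201,341))):
        f,K,T=cam(n)
        print(n,'board',rect(mk(n,'board',b),K,T,.012))
        print('picture',rect(mk(n,'picture',p),K,T,.0315),'panel',rect(mk(n,'panel',p),K,T,.03))
        for z,l in ((.041,'guide'),):
            pass
    f,K,T=cam('scene')
    # top-down rectified view at z=.03: 0.8 px/mm ... x up, y left
    H=np.array([proj((x,y,.03),K,T)[::-1] for x,y in ((.8,.3),(.8,-.3),(.3,-.3),(.3,.3))],np.float32)
    print(H.round().tolist())
    M=cv2.getPerspectiveTransform(H,np.float32([[0,0],[720,0],[720,600],[0,600]]))
    cv2.imwrite('pics/top0.png',cv2.warpPerspective(f,M,(720,600),flags=cv2.INTER_CUBIC)[:,:,::-1])
E
python3 meas.py
```

```text
scene board ((578.7606201171875, 7.136138916015625), (341.9140319824219, 488.4009094238281), 12.37206745147705)
picture ((569.78857421875, 11.289863586425781), (98.13249206542969, 126.95233154296875), 26.588502883911133) panel ((573.1173706054688, 6.371192932128906), (119.60780334472656, 161.08023071289062), 26.898122787475586)
side board ((574.4051513671875, 5.05712890625), (354.1532897949219, 491.9949951171875), 13.894676208496094)
picture ((568.9636840820312, 10.840591430664062), (102.14765930175781, 124.69358825683594), 28.504150390625) panel ((561.9197387695312, 1.9276046752929688), (144.46572875976562, 162.18060302734375), 27.433040618896484)
[[478.0, 171.0], [385.0, 387.0], [167.0, 268.0], [308.0, 115.0]]
```

View pics/top0.png

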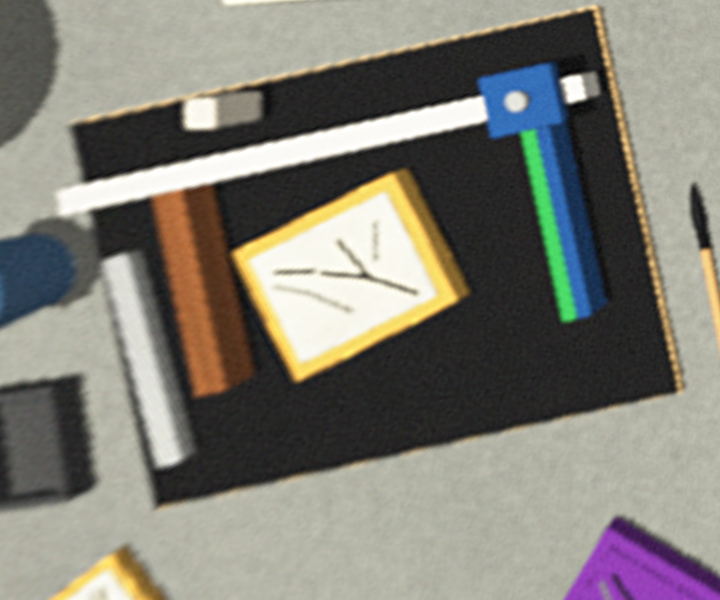

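The rectified crop shows the white, gilt-edged panel at about (350,275), turned about 15° on the board and free of the fence, stop and guide. That confirms the choice. Next I work out the frames and the first target.

```bash
cat >> h.py <<'E'
from scipy.spatial.transform import Rotation as R
import json,os
def board(): return json.load(open('board.json'))
def b2w(x,y):
    cx,cy,a=board(); c,s=np.cos(a),np.sin(a); return np.array([cx+c*x-s*y,cy+s*x+c*y])
def w2b(p):
    cx,cy,a=board(); c,s=np.cos(a),np.sin(a); d=np.array(p[:2])-[cx,cy]; return np.array([c*d[0]+s*d[1],-s*d[0]+c*d[1]])
def row(x,y,z,yaw):  # target TCP in board x,y; tool y axis at yaw (rad) from board y
    o=robot.get_obs(); Q=R.from_quat(o['tool_rot']).as_matrix()
    d=Q.T@(np.append(b2w(x,y),z)-o['position'])/.3
    cur=np.arctan2(Q[1,1],Q[0,1]); t=board()[2]+np.pi/2+yaw-cur; t=(t+np.pi/2)%np.pi-np.pi/2
    return d.round(4).tolist()+[round(-t/2/np.pi,4)]
def where():
    o=robot.get_obs(); print('board xy',w2b(o['position']).round(4),'z',o['position'][2].round(4),'F',o['ft_force'].round(1),'t',o['time'],'w',o['grip_width'],'q6',o['q'][5])
E
python3 - <<'E'
from h import *
f,K,T=cam('scene')
def fromtop(c,r,z):  # rectified pixel -> world at z
    w=(.8-r/1200,.3-c/1200,.03); return ray(proj(w,K,T),K,T,z)[:2]
C=np.array([fromtop(*p,.012) for p in ((600,8),(73,122),(157,507),(682,390))])
print(C.round(4),[np.linalg.norm(C[i]-C[(i+1)%4]).round(4) for i in range(4)])
e=(C[1]-C[0])+(C[2]-C[3]); a=np.arctan2(-e[0],e[1]); m=C.mean(0)
json.dump([m[0],m[1],a],open('board.json','w')); print(m,a,np.degrees(a))
print('pic',w2b((.5694,.0111)), 'pic corners',[w2b(fromtop(*p,.0315)).round(4).tolist() for p in ((248,262),(392,190),(437,288),(300,367))])
print('fence near top edge x',[w2b(fromtop(*p,.04)).round(4).tolist() for p in ((65,215),(480,122))])
print('stop face top y',[w2b(fromtop(*p,.04)).round(4).tolist() for p in ((210,186),(226,390))][0])
print('guide left top',[w2b(fromtop(*p,.041)).round(4).tolist() for p in ((524,132),(563,322))])
for p in ((262,321),(377,321)): pass
b=ray((370,321),K,T,.09); print('bottle top',b, w2b(b), 'cup',ray((130,393),K,T,.065))
print('row', row(-.105,.006,.12,0))
E
```

```text
[[ 0.7928 -0.1916]
 [ 0.6955  0.2582]
 [ 0.3668  0.1865]
 [ 0.4667 -0.2616]] [np.float64(0.4602), np.float64(0.3363), np.float64(0.4591), np.float64(0.3335)]
[ 0.58043745 -0.00209558] 0.21615132782963456 12.384558820786717
pic [-0.00795052  0.01525574] pic corners [[0.0219, 0.0916], [0.0547, -0.0382], [-0.033, -0.0573], [-0.0727, 0.0681]]
fence near top edge x [[0.0929, 0.2225], [0.0944, -0.1271]]
stop face top y [0.0906, 0.1009]
guide left top [[0.0787, -0.1613], [-0.0805, -0.1591]]
bottle top [ 0.69920552 -0.34567125  0.09      ] [ 0.04231695 -0.36105314] cup [0.55932243 0.31045173 0.065     ]
row [-1.5639, -1.7964, 0.2485, np.float64(-0.0695)]
```

```bash
python3 -m handwheel '[[-0.8,-0.9,0,-0.0695],[-0.8,-0.9,0,-0.0695],[-0.8,-0.9,0,-0.0695],[-0.8,-0.9,0,-0.0695],[-0.8,-0.9,0,-0.0695],[-0.8,-0.9,0,-0.0695],[-0.8,-0.9,0,-0.0695],[-0.8,-0.9,0,-0.0695],[-0.8,-0.9,0,-0.0695],[-0.8,-0.9,0,-0.0695],[-0.8,-0.9,0,-0.0695],[-0.8,-0.9,0,-0.0695]]' 100
python3 -c "
from h import *
where();print(row(-.115,.012,.12,0))"
```

```text
time: 2.8
position: [0.3119, 0.2942, 0.1947]
tool_rot: [-0.107, 0.994, 0.0, 0.0]
ft_force: [1.1, -0.5, -0.4]
grip_width: 0.0867
grip_force: 0.0
board xy [-0.1987  0.347 ] z 0.1947 F [ 1.1 -0.5 -0.4] t 2.8 w 0.08673180487354441 q6 -1.292312545643989
[-0.2803, -1.1165, 0.2484, np.float64(-0.0002)]
```

```bash
python3 -m handwheel '[[-0.25,-1,0.1,0],[-0.25,-1,0.1,0],[-0.25,-1,0.1,0],[-0.25,-1,0.1,0],[-0.25,-1,0.1,0],[-0.25,-1,0.1,0],[-0.25,-1,0.1,0],[-0.25,-1,0.1,0],[-0.25,-1,0.1,0],[-0.25,-1,0.1,0]]' 100
python3 -c "
from h import *
where();f,K,T=cam('wrist');cv2.imwrite('pics/w1.png',f[:,:,::-1]);print(K[0,0],T.round(3))
for p in ((0,0),(-.075,.12),(.095,.12)): print(p,proj(np.append(b2w(*p),.012),K,T))
for l in('panel','picture'): print(l,[(d['point'],d['conf'],rect(d['mask'].astype(np.uint8),K,T,.0315)) for d in vision.outline_of('wrist',l)])
print(row(-.115,.012,.024,0))" 2>&1 | sed 's/NameError.*/&/'
```

```text
time: 3.63
position: [0.4497, 0.0176, 0.1642]
tool_rot: [-0.108, 0.994, 0.0, -0.0]
ft_force: [-1.1, 0.4, 0.8]
grip_width: 0.087
grip_force: 0.0
Traceback (most recent call last):
NameError: name 'rect' is not defined
board xy [-0.1235  0.0473] z 0.1642 F [-1.1  0.4  0.8] t 3.6333 w 0.08700820999321775 q6 -1.9975479598148005
310.09223874284646 [[-0.215  0.941  0.26   0.379]
 [ 0.977  0.206  0.059  0.002]
 [ 0.002  0.267 -0.964  0.355]
 [ 0.     0.     0.     1.   ]]
(0, 0) (np.float64(275.74443516630697), np.float64(278.0287533208963))
(-0.075, 0.12) (np.float64(218.24715466990077), np.float64(378.4777945511348))
(0.095, 0.12) (np.float64(340.30144918838135), np.float64(371.6282955679943))
```

View pics/w1.png

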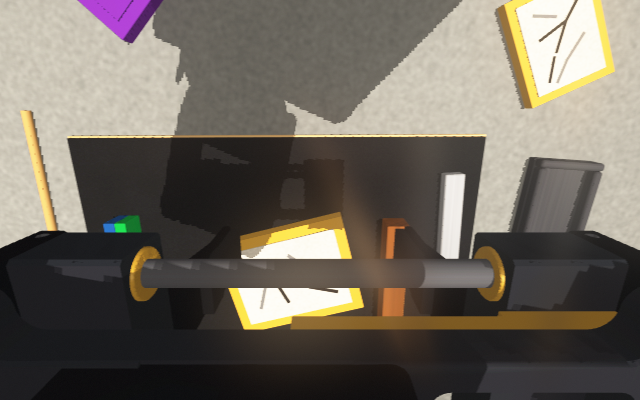

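The wrist view shows the stop's painting-side foot near (220,380), where the board frame puts it. The panel's near edge runs from (245,240) to (215,340). Next I go down in front of it.

```bash
python3 -m handwheel '[[-0.03,-0.12,0.05,0],[-0.028,-0.12,0.15,0],[-0.028,-0.12,0.25,0],[-0.028,-0.12,0.35,0],[-0.028,-0.12,0.43,0],[-0.028,-0.12,0.467,0],[-0.028,-0.12,0.467,0],[-0.028,-0.12,0.467,0]]' 100
python3 -c "
from h import *
where();print(row(-.075,.012,.024,0),row(-.036,.012,.024,0))"
```

```text
time: 4.4
position: [0.4645, -0.0147, 0.0243]
tool_rot: [-0.109, 0.994, 0.0, -0.001]
ft_force: [0.8, 0.6, 0.2]
grip_width: 0.0871
grip_force: 0.0
board xy [-0.116   0.0125] z 0.0243 F [0.8 0.6 0.2] t 4.4 w 0.08706627310692619 q6 -2.0625036712386207
[-0.1365, -0.0021, 0.0009, np.float64(0.0004)] [-0.2665, -0.0024, 0.0007, np.float64(0.0004)]
```

Push towards the fence slowly, about 5 mm per row, stopping short to check the force.

```bash
python3 -m handwheel '[[-0.02,0,0,0],[-0.04,0,0,0],[-0.06,0,0,0],[-0.075,0,0,0],[-0.09,0,0,0],[-0.105,0,0,0],[-0.12,0,0,0],[-0.135,0,0,0],[-0.15,0,0,0],[-0.165,0,0,0],[-0.18,0,0,0],[-0.195,0,0,0],[-0.21,0,0,0],[-0.22,0,0,0],[-0.23,0,0,0],[-0.24,0,0,0],[-0.245,0,0,0],[-0.25,0,0,0],[-0.25,0,0,0]]'
python3 -c "
from h import *
where();f,K,T=cam('scene');cv2.imwrite('pics/s1.png',f[120:340,220:460,::-1].repeat(3,0).repeat(3,1)[:600])"
```

```text
time: 5.98
position: [0.5389, -0.0004, 0.0245]
tool_rot: [-0.108, 0.994, -0.0, 0.0]
ft_force: [-0.4, 0.5, -0.0]
grip_width: 0.0871
grip_force: 0.0
board xy [-0.0403  0.0105] z 0.0245 F [-0.4  0.5 -0. ] t 5.9833 w 0.08709061856765964 q6 -1.995071410780283
```

View pics/s1.png

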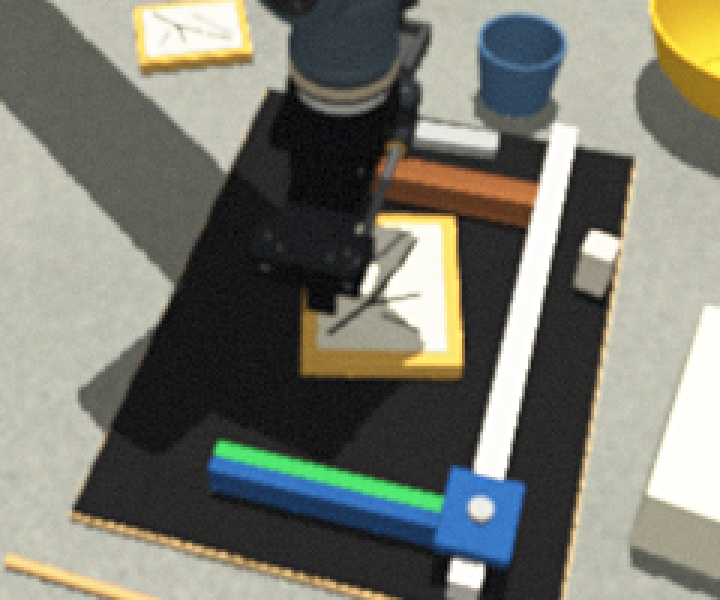

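```bash
python3 - <<'E'
from h import *
from meas import rect
where(); f,K,T=cam('scene'); print('tcp',proj(robot.get_obs()['position'],K,T))
for s in (-.05,.05): print('tip',proj(np.append(b2w(-.0308,.0105+s),.0165),K,T), 'top', proj(np.append(b2w(-.0308,.0105+s),.03),K,T))
for l in('panel','picture'): print(l,[(d['point'],round(d['conf'],2),rect(d['mask'].astype(np.uint8),K,T,.0315)) for d in vision.outline_of('scene',l)])
f,K,T=cam('side'); cv2.imwrite('pics/d1.png',cv2.resize(f[150:290,220:460,::-1],None,fx=3,fy=3,interpolation=2))
E
```

```text
board xy [-0.0405  0.0106] z 0.0244 F [ 0.6  0.8 -0.2] t 6.0333 w 0.08707501588556033 q6 -1.9951392742153797
tcp (np.float64(215.17807296354954), np.float64(332.0961111015757))
tip (np.float64(234.57027278008127), np.float64(330.39893444659)) top (np.float64(231.00332935287568), np.float64(330.44793876224907))
tip (np.float64(202.93647080648446), np.float64(341.39755201790825)) top (np.float64(199.26826642596654), np.float64(341.55664921583605))
panel [([134.8, 283.5], 0.89, ((277.75274658203125, 200.4071044921875), (104.14049530029297, 97.92644500732422), 37.14136505126953)), ([244.4, 176.0], 0.87, ((279.4584655761719, -241.9095916748047), (148.60049438476562, 134.6812286376953), 59.315242767333984)), ([228.5, 353.1], 0.8, ((574.5906372070312, 5.615852355957031), (118.69259643554688, 162.52598571777344), 25.85308837890625)), ([378.3, 319.5], 0.63, ((696.9197387695312, -342.6216735839844), (45.811126708984375, 60.56385040283203), 28.88600730895996)), ([135.3, 357.2], 0.33, ((471.9066162109375, 279.8328857421875), (27.90026092529297, 74.33543395996094), 24.98954963684082))]
picture [([129.2, 282.0], 0.76, ((272.7735900878906, 205.42762756347656), (85.0140609741211, 64.16612243652344), 37.84480285644531)), ([221.7, 351.4], 0.65, ((572.008056640625, 12.600166320800781), (90.7738037109375, 125.64666748046875), 24.62652015686035)), ([243.7, 175.4], 0.61, ((273.6936950683594, -238.51168823242188), (124.49994659423828, 96.47090148925781), 59.278133392333984))]
```

View pics/d1.png

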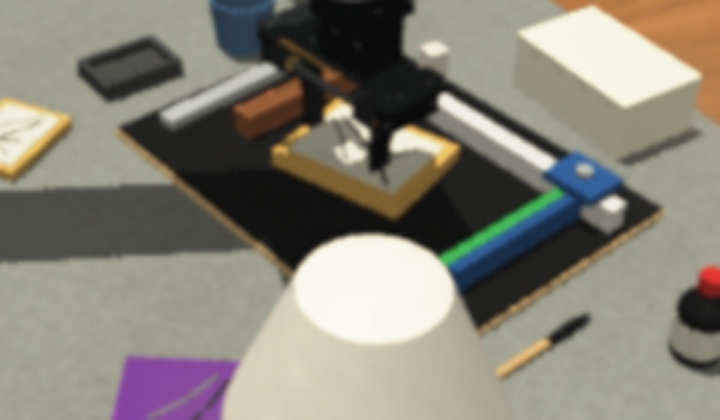

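The side view shows the open fingertips hovering over the picture without touching: the force is about 0 and the panel has not moved. When open, the fingertips evidently sit higher than stated. I lift straight up, back off, half-close, and find the board's height by touch.

```bash
python3 -m handwheel '[[0,0,-0.05,0],[0,0,-0.12,0],[0,0,-0.2,0],[0.1,0,-0.2,0],[0.2,0,-0.2,0],[0.3,0,-0.2,0],[0.3,0,-0.2,0]]'
python3 -m handwheel '[[0,0,0.08,0],[0,0,0.15,0],[0,0,0.19,0],[0,0,0.19,0],[0,0,0.19,0],[0,0,0.19,0]]' 50
python3 -c "
from h import *
where()
f,K,T=cam('scene'); cv2.imwrite('pics/s2.png',cv2.resize(f[150:290,220:460,::-1],None,fx=3,fy=3,interpolation=2))
f,K,T=cam('side'); cv2.imwrite('pics/d2.png',cv2.resize(f[130:270,220:460,::-1],None,fx=3,fy=3,interpolation=2))
# where the tip (8 mm ahead) should show, fingers at +-
o=robot.get_obs();w=o['grip_width']/2+.007
for s in(-w,w):
  for z in (.012,o['position'][2]-.008): 
    r=proj(np.append(b2w(*(w2b(o['position'])+[0,s])),z),K,T); print('side crop',(r[1]-220)*3,(r[0]-130)*3)
"
```

```text
time: 6.82
position: [0.4422, -0.0184, 0.084]
tool_rot: [-0.107, 0.994, 0.002, -0.005]
ft_force: [-1.0, 0.9, -0.9]
grip_width: 0.087
grip_force: 0.0
time: 7.32
position: [0.4512, -0.0199, 0.0279]
tool_rot: [-0.108, 0.994, -0.0, 0.0]
ft_force: [0.0, -0.5, -0.6]
grip_width: 0.0551
grip_force: 0.0
board xy [-0.13    0.0104] z 0.0279 F [ 0.  -0.5 -0.6] t 7.3167 w 0.055073115479538484 q6 -2.078986230735119
side crop 295.90270728563644 286.3877689616163
side crop 295.8964369894216 279.7880233482924
side crop 256.0459405171945 255.29685851350982
side crop 255.88458264022933 248.77734648483823
```

View pics/d2.png

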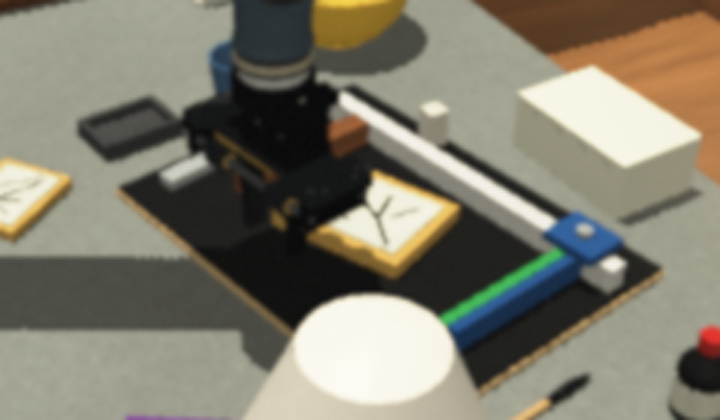

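```bash
python3 -m handwheel '[[0,0,0,0],[0,0,0,0],[0,0,0.005,0],[0,0,0.01,0],[0,0,0.015,0],[0,0,0.02,0],[0,0,0.02,0],[0,0,0.02,0]]' 40
python3 -c "
from h import *
where()"
```

```text
time: 8.08
position: [0.4505, -0.0197, 0.0213]
tool_rot: [-0.108, 0.994, 0.0, -0.0]
ft_force: [0.0, 0.7, 0.5]
grip_width: 0.0347
grip_force: 0.0
board xy [-0.1307  0.0107] z 0.0213 F [0.  0.7 0.5] t 8.0833 w 0.03472686288994152 q6 -2.079053112298397
```

```bash
for i in 1; do python3 -m handwheel '[[0,0,0.0035,0],[0,0,0.007,0],[0,0,0.01,0],[0,0,0.01,0]]'; python3 -m handwheel '[[0,0,0.0035,0],[0,0,0.007,0],[0,0,0.007,0]]'; done | grep -E 'posi|ft_|time'
```

```text
time: 8.42
position: [0.4506, -0.0197, 0.0183]
ft_force: [0.9, 0.1, 0.9]
time: 8.67
position: [0.4506, -0.0197, 0.0162]
ft_force: [-0.4, -0.4, 0.3]
```

```bash
for i in 1; do python3 -m handwheel '[[0,0,0.0035,0],[0,0,0.007,0],[0,0,0.007,0]]'; python3 -m handwheel '[[0,0,0.0035,0],[0,0,0.007,0],[0,0,0.007,0]]';  done | grep -E 'posi|ft_|time'
```

```text
time: 8.92
position: [0.4506, -0.0197, 0.0141]
ft_force: [-0.3, 0.1, -0.2]
time: 9.17
position: [0.4506, -0.0197, 0.012]
ft_force: [-0.1, 0.4, -0.3]
```

```bash
for i in 1; do python3 -m handwheel '[[0,0,0.0035,0],[0,0,0.007,0],[0,0,0.007,0]]'; python3 -m handwheel '[[0,0,0.0035,0],[0,0,0.007,0],[0,0,0.007,0]]';  done | grep -E 'posi|ft_|time'; python3 - <<'E'
from h import *
f,K,T=cam('scene'); f=cv2.convertScaleAbs(f[150:270,260:440],alpha=3,beta=20)
cv2.imwrite('pics/s3.png',cv2.resize(f[:,:,::-1],None,fx=4,fy=4,interpolation=2))
o=robot.get_obs();w=o['grip_width']/2+.007
for s in(-w,w):
  r=proj(np.append(b2w(*(w2b(o['position'])+[0,s])),.012),K,T); print('crop',(r[1]-260)*4,(r[0]-150)*4)
E
```

```text
time: 9.42
position: [0.4506, -0.0197, 0.0099]
ft_force: [-0.5, 0.7, 0.3]
time: 9.67
position: [0.4506, -0.0197, 0.0078]
ft_force: [-0.2, -0.3, 0.3]
crop 131.92879730954542 272.1510976855086
crop 157.76065925683906 212.82885224179347
```

View pics/s3.png

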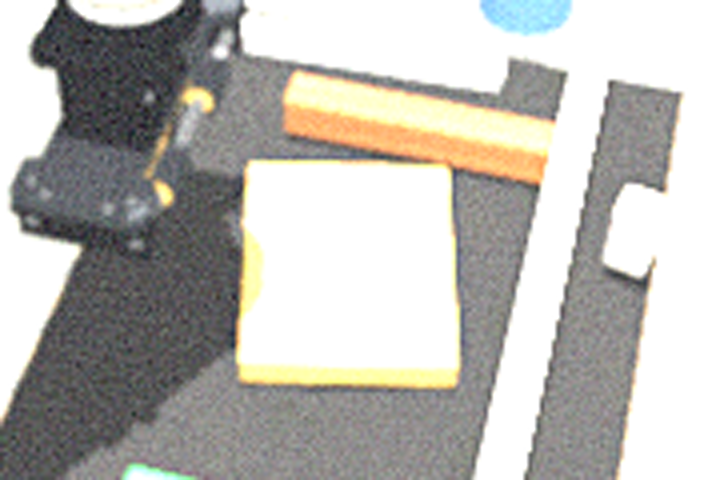

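```bash
python3 - <<'E'
from h import *
f,K,_=cam('wrist'); c=vision.camera('wrist'); print(np.array(c['hand_eye']).round(3).tolist())
T=np.array([[-.215,.941,.26,.379],[.977,.206,.059,.002],[.002,.267,-.964,.355],[0,0,0,1]])
for p in ((-.17,.23),(-.17,-.23)): print(p,proj(np.append(b2w(*p),.012),K,T))
obj=np.array([np.append(b2w(*p),z) for p,z in (((-.17,.23),.012),((-.17,-.23),.012))])
o=robot.get_obs(); print(o['q'].tolist(),o['grip_width'],o['ft_force'],o['joint_torque'])
cv2.imwrite('pics/w3.png',cv2.convertScaleAbs(f,alpha=2,beta=10)[:,:,::-1])
for p in ((-.17,.23),(-.17,-.23)): print(p,proj(np.append(b2w(*p),.012),K,_))
E
```

```text
[[0.001, -0.964, -0.267, 0.073], [1.0, 0.0, 0.001, 0.0], [-0.001, -0.267, 0.964, -0.19], [0.0, 0.0, 0.0, 1.0]]
(-0.17, 0.23) (np.float64(135.42935597625947), np.float64(484.0982070946731))
(-0.17, -0.23) (np.float64(135.29740090037964), np.float64(61.22462390606415))
[-0.29237732855800386, 0.6525012710302778, 2.0077255555286495, -1.2180587304668086e-05, 0.4814278311199656, -2.079043746716887] 0.03489688180516583 [-0.43950439 -0.19713196 -0.36208997] [-2.36611413e-03 -3.60946119e+01 -4.40261364e+00 -3.22803122e-02
  4.99473105e-02  3.09223401e-05]
(-0.17, 0.23) (np.float64(167.77536257380072), np.float64(676.7538165252545))
(-0.17, -0.23) (np.float64(167.7160303952592), np.float64(-80.2090271733857))
```

View pics/w3.png

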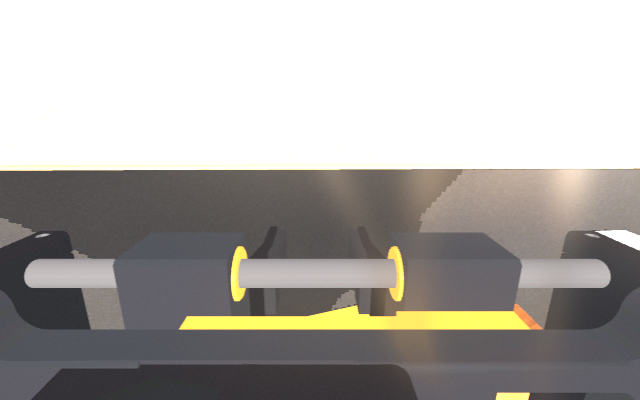

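The wrist view shows the finger ends near (228,272) and (228,358). By the calibration that puts the tips about 30 mm higher than nominal, which agrees with the side view. I keep feeling down for the board.

```bash
python3 -m handwheel '[[0,0,0.005,0],[0,0,0.01,0],[0,0,0.01,0]]' | grep -E 'posi|ft_|time'; python3 -m handwheel '[[0,0,0.005,0],[0,0,0.01,0],[0,0,0.01,0]]'| grep -E 'posi|ft_|time'
```

```text
time: 10.07
position: [0.4506, -0.0197, 0.0047]
ft_force: [-0.5, 0.8, -1.0]
time: 10.32
position: [0.4505, -0.0197, 0.0017]
ft_force: [0.1, 0.2, 0.2]
```

```bash
for k in 1 2; do python3 -m handwheel '[[0,0,0.005,0],[0,0,0.01,0],[0,0,0.01,0]]' | grep -E 'posi|ft_|time'; done
```

```text
time: 10.57
position: [0.4505, -0.0197, -0.0013]
ft_force: [-0.6, 0.2, 0.3]
time: 10.82
position: [0.4506, -0.0197, -0.0043]
ft_force: [-1.2, -0.0, -0.5]
```

```bash
for k in 1 2; do python3 -m handwheel '[[0,0,0.005,0],[0,0,0.01,0],[0,0,0.01,0]]' | grep -E 'posi|ft_|time'; done
```

```text
time: 11.07
position: [0.4506, -0.0197, -0.0073]
ft_force: [-0.1, -0.1, 0.0]
time: 11.32
position: [0.4505, -0.0197, -0.0103]
ft_force: [0.1, -0.2, -0.9]
```

```bash
for k in 1 2; do python3 -m handwheel '[[0,0,0.0035,0],[0,0,0.0065,0],[0,0,0.0065,0]]' | grep -E 'posi|ft_|time'; done
```

```text
time: 11.57
position: [0.4506, -0.0197, -0.0122]
ft_force: [0.2, -0.1, -0.3]
time: 11.82
position: [0.4506, -0.0197, -0.0141]
ft_force: [-0.7, -0.4, -0.5]
```

```bash
python3 - <<'E'
from h import *
where()
a,K,T=cam('side'); b,K2,T2=cam('scene'); c,K3,T3=cam('wrist')
g=lambda f:(255*(f/255.)**.5).astype(np.uint8)
A=cv2.resize(g(a[165:245,250:350]),(400,320),interpolation=2)
B=cv2.resize(g(b[150:250,240:340]),(400,320),interpolation=2)
C=cv2.resize(g(c[180:320,180:460]),(560,280),interpolation=2)
I=np.zeros((600,800,3),np.uint8); I[:320,:400]=A; I[:320,400:]=B; I[320:,:560]=C
cv2.imwrite('pics/m1.png',I[:,:,::-1])
p=robot.get_obs()['position']; w=robot.get_obs()['grip_width']/2+.007
for s in(-w,w):
  q=b2w(*(w2b(p)+[0,s]))
  for z in (-.022,.012,.03,.05):
    r=proj(np.append(q,z),K,T); r2=proj(np.append(q,z),K2,T2); r3=proj(np.append(q,z),K3,T3)
    print(round(s,3),z,'side',(r[1]-250)*4,(r[0]-165)*4,'scene',400+(r2[1]-240)*4,(r2[0]-150)*3.2,'wrist',(r3[1]-180)*2,320+(r3[0]-180)*2)
E
```

```text
board xy [-0.1306  0.0106] z -0.0141 F [-0.7 -0.4 -0.5] t 11.8167 w 0.03487176366698415 q6 -2.0790570404837734
-0.024 -0.022 side 267.7778495079415 273.1657523646927 scene 615.3951127980843 245.74089897848853 wrist 200.68439792467382 403.65000965206616
-0.024 0.012 side 267.63193961880484 237.53725778322405 scene 612.0265778094899 217.80495059523355 wrist 187.30637545522927 444.6566918412125
-0.024 0.03 side 267.55272591433504 218.19473715500055 scene 610.1706442664076 202.41331481354737 wrist 178.01414878265075 473.1394804493377
-0.024 0.05 side 267.46305642734455 196.29910793981048 scene 608.0461792093729 184.79469236304604 wrist 165.01440424836687 512.9866547140708
0.024 -0.022 side 226.5846286629146 240.16702259920203 scene 640.4968269921976 198.61278796186926 wrist 344.482540784045 403.6477044437171
0.024 0.012 side 225.77861005914565 204.86310526733223 scene 637.8688432922743 170.3200849572888 wrist 357.57678509119023 444.64360553362025
0.024 0.03 side 225.3412902374714 185.70833295838247 scene 636.4226570212593 154.7505368446706 wrist 366.671297344463 473.11701079860734
0.024 0.05 side 224.8464700453785 164.03502284605315 scene 634.7687326831037 136.94449410062998 wrist 379.393608608744 512.948451391237
```

View pics/m1.png

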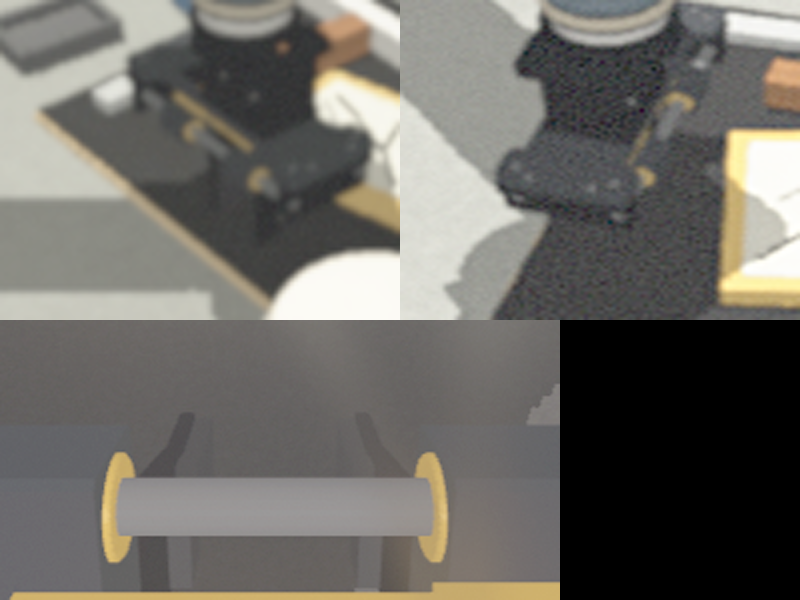

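The side crop puts the right fingertip at about (262,235) and the left at (222,200), which is board level. The tips therefore sit about 28 mm behind the TCP. I raise 4 mm, open to 70% and push partway, then check numerically that the panel moves.

```bash
python3 -m handwheel '[[0,0,-0.0133,0],[-0.02,0,-0.0133,0],[-0.04,0,-0.0133,0],[-0.06,0,-0.0133,0],[-0.08,0,-0.0133,0],[-0.1,0,-0.0133,0],[-0.115,0,-0.0133,0],[-0.13,0,-0.0133,0],[-0.145,0,-0.0133,0],[-0.16,0,-0.0133,0],[-0.17,0,-0.0133,0],[-0.18,0,-0.0133,0],[-0.18,0,-0.0133,0]]' 70
cat > st.py <<'E'
from h import *
from meas import rect
where()
f,K,T=cam('scene')
for l,z in(('picture',.0315),('panel',.03)):
  for d in vision.outline_of('scene',l):
    c,s,a=rect(d['mask'].astype(np.uint8),K,T,z); b=w2b(np.array(c)/1000)
    if abs(b[0])<.15 and abs(b[1])<.2: print(l,round(d['conf'],2),'b',b.round(4),np.round(s),'rel deg',round(a-np.degrees(board()[2]),1))
hsv=cv2.cvtColor(f,cv2.COLOR_RGB2HSV); m=((hsv[:,:,0]>50)&(hsv[:,:,0]<80)&(hsv[:,:,1]>120)&(hsv[:,:,2]>60)).astype(np.uint8)
m[:150]=0
ys,xs=np.nonzero(m); B=np.array([w2b(ray((y,x),K,T,.041)) for y,x in zip(ys,xs)]); 
if len(B): print('green y centre',np.median(B[:,1]),'value ~',np.median(B[:,1])+.006+.165, B[:,0].min().round(3),B[:,0].max().round(3))
E
python3 st.py
```

```text
time: 13.05
position: [0.504, -0.0081, -0.01]
tool_rot: [-0.108, 0.994, -0.0, 0.0]
ft_force: [-0.6, 0.9, -0.1]
grip_width: 0.0612
grip_force: 0.4
board xy [-0.0759  0.0105] z -0.01 F [-0.6  0.9 -0.1] t 13.05 w 0.06122138468163122 q6 -2.025013101449584
picture 0.61 b [0.0046 0.0133] [ 96. 130.] rel deg 11.1
panel 0.75 b [0.006  0.0066] [123. 162.] rel deg 10.6
green y centre -0.1635391682944136 value ~ 0.007460831705586424 -0.082 0.079
```

The panel is being pushed and is turning square. I continue.

```bash
python3 -m handwheel '[[-0.015,0,0,0],[-0.03,0,0,0],[-0.045,0,0,0],[-0.06,0,0,0],[-0.075,0,0,0],[-0.085,0,0,0],[-0.095,0,0,0],[-0.105,0,0,0],[-0.115,0,0,0],[-0.125,0,0,0],[-0.125,0,0,0]]'
python3 st.py
```

```text
time: 14.12
position: [0.5407, 0.0001, -0.01]
tool_rot: [-0.108, 0.994, -0.0, 0.0]
ft_force: [-1.3, 0.5, 0.5]
grip_width: 0.0609
grip_force: 0.7
board xy [-0.0384  0.0106] z -0.01 F [-1.3  0.5  0.5] t 14.1167 w 0.06090715724376239 q6 -1.9937984875273422
picture 0.98 b [0.0344 0.001 ] [ 96. 127.] rel deg 0.9
panel 0.73 b [ 0.0357 -0.0034] [119. 162.] rel deg -0.1
green y centre -0.1635571436427439 value ~ 0.007442856357256111 -0.082 0.079
```

Almost flush and square. I feel for the fence in 1 mm steps.

```bash
for k in 1 2 3; do python3 -m handwheel '[[-0.002,0,0,0],[-0.004,0,0,0],[-0.004,0,0,0],[-0.004,0,0,0]]'| grep -E 'posi|ft_|time|grip_f'; done
```

```text
time: 14.6
position: [0.5412, 0.0, -0.01]
ft_force: [-2.2, 0.9, -0.8]
grip_force: 0.9
time: 14.93
position: [0.5421, 0.0005, -0.01]
ft_force: [-2.4, 0.3, -0.2]
grip_force: 1.1
time: 15.27
position: [0.5421, 0.0006, -0.01]
ft_force: [-5.1, -1.1, 2.6]
grip_force: 2.5
```

```bash
python3 -m handwheel '[[-0.002,0,0,0],[-0.003,0,0,0],[-0.003,0,0,0],[0.03,0,0,0],[0.08,0,0,0],[0.12,0,0,0],[0.12,0,-0.1,0],[0.12,0,-0.2,0],[0.12,0,-0.3,0],[0.12,-0.1,-0.33,0],[0.12,-0.2,-0.33,0],[0.12,-0.3,-0.33,0],[0.12,-0.4,-0.33,0],[0.12,-0.5,-0.33,0],[0.12,-0.6,-0.33,0],[0.12,-0.7,-0.33,0],[0.12,-0.76,-0.33,0],[0.12,-0.76,-0.33,0]]' 0
python3 st.py; python3 -c "
from h import *
print(row(-.02,-.218,0.0,0))"
```

```text
time: 16.77
position: [0.5604, -0.2361, 0.0899]
tool_rot: [-0.106, 0.994, -0.003, 0.003]
ft_force: [-0.1, -0.1, 0.1]
grip_width: 0.0009
grip_force: 0.0
board xy [-0.0697 -0.2243] z 0.0899 F [-0.1 -0.1  0.1] t 16.7667 w 0.0008558129208759196 q6 -2.363487740409432
picture 0.69 b [0.036  0.0015] [ 98. 129.] rel deg -0.4
panel 0.66 b [ 0.0357 -0.0027] [118. 163.] rel deg -0.3
green y centre -0.16368415032345363 value ~ 0.007315849676546388 -0.073 0.079
[-0.1716, -0.0025, 0.2969, np.float64(-0.0002)]
```

```bash
python3 -m handwheel '[[-0.08,0,0,0],[-0.165,0,0,0],[-0.165,0,0.1,0],[-0.165,0,0.2,0],[-0.165,0,0.27,0],[-0.165,0,0.297,0],[-0.165,0,0.297,0],[-0.165,0,0.297,0]]' | grep -E 'posi|ft_'; python3 -c "
from h import *
where()"
```

```text
position: [0.6058, -0.2184, 0.0003]
ft_force: [0.5, -0.3, -0.5]
board xy [-0.0216 -0.2167] z 0.0003 F [ 0.5 -0.3 -0.5] t 17.5833 w 0.0004788657151501572 q6 -2.307027025329814
```

```bash
python3 -m handwheel '[[0,0.025,0,0],[0,0.05,0,0],[0,0.07,0,0],[0,0.09,0,0],[0,0.11,0,0],[0,0.13,0,0],[0,0.15,0,0],[0,0.17,0,0],[0,0.19,0,0],[0,0.21,0,0],[0,0.23,0,0],[0,0.25,0,0],[0,0.265,0,0],[0,0.28,0,0],[0,0.29,0,0],[0,0.3,0,0],[0,0.3,0,0]]' | grep -E 'posi|ft_'; python3 st.py
```

```text
position: [0.5857, -0.1304, -0.0003]
ft_force: [0.2, -0.8, 0.5]
board xy [-0.0223 -0.1264] z -0.0003 F [ 0.2 -0.8  0.5] t 19.0 w 0.0006550269648842475 q6 -2.192518744943565
picture 0.74 b [0.0407 0.0007] [ 86. 132.] rel deg 0.3
panel 0.64 b [ 0.0658 -0.0931] [133.  68.] rel deg -0.2
panel 0.6 b [ 0.0373 -0.0048] [117. 161.] rel deg 0.7
green y centre -0.0980231303727192 value ~ 0.07297686962728081 0.006 0.079
```

```bash
python3 -m handwheel '[[0,0.02,0,0],[0,0.035,0,0],[0,0.05,0,0],[0,0.065,0,0],[0,0.08,0,0],[0,0.095,0,0],[0,0.11,0,0],[0,0.125,0,0],[0,0.14,0,0],[0,0.155,0,0],[0,0.165,0,0],[0,0.175,0,0],[0,0.18,0,0],[0,0.185,0,0],[0,0.185,0,0]]' | grep -E 'posi|ft_'; python3 st.py
```

```text
position: [0.5741, -0.0766, -0.0001]
ft_force: [-1.0, -1.4, -0.8]
board xy [-0.0222 -0.0714] z -0.0001 F [-1.  -1.4 -0.8] t 20.4 w 0.000640335435796863 q6 -2.112554234990654
picture 0.62 b [0.0405 0.0363] [ 84. 127.] rel deg -0.1
panel 0.63 b [ 0.0037 -0.0039] [331. 474.] rel deg 0.1
panel 0.6 b [0.0478 0.0403] [ 97. 141.] rel deg -0.2
green y centre -0.04400550625524599 value ~ 0.12699449374475402 0.006 0.078
```

```bash
python3 -m handwheel '[[0,0.005,0,0],[0,0.01,0,0],[0,0.015,0,0],[0,0.015,0,0],[0,0.015,0,0]]'| grep -E 'posi|ft_'; for k in 1 2; do python3 -m handwheel '[[0,0.002,0,0],[0,0.004,0,0],[0,0.004,0,0],[0,0.004,0,0]]'| grep -E 'posi|ft_|time'; done; python3 -c "
from h import *
where()"
```

```text
position: [0.5741, -0.0727, 0.0002]
ft_force: [-0.1, -2.7, 0.2]
time: 21.3
position: [0.5739, -0.0717, 0.0002]
ft_force: [1.5, -3.5, 0.5]
time: 21.63
position: [0.5736, -0.0705, 0.0002]
ft_force: [1.5, -4.0, 1.1]
board xy [-0.0214 -0.0653] z 0.0002 F [ 1.5 -4.   1.1] t 21.6333 w 0.0003917929815675587 q6 -2.1022762678536635
```

```bash
for k in 1 2 3; do python3 -m handwheel '[[0,0.002,0,0],[0,0.004,0,0],[0,0.004,0,0],[0,0.004,0,0]]'| grep -E 'posi|ft_|time'; done; python3 -c "
from h import *
where()"
```

```text
time: 21.97
position: [0.5733, -0.0692, 0.0002]
ft_force: [2.9, -4.0, 2.3]
time: 22.3
position: [0.573, -0.0681, 0.0001]
ft_force: [3.0, -3.8, 2.5]
time: 22.63
position: [0.5727, -0.0669, 0.0001]
ft_force: [3.4, -4.4, 2.3]
board xy [-0.0214 -0.0616] z 0.0001 F [ 3.4 -4.4  2.3] t 22.6333 w 0.0001632417131568573 q6 -2.09678192169405
```

```bash
python3 st.py
```

```text
board xy [-0.0214 -0.0616] z 0.0001 F [ 3.4 -4.4  2.3] t 22.6333 w 0.0001632417131568573 q6 -2.09678192169405
picture 0.93 b [0.0422 0.0465] [ 87. 130.] rel deg 0.2
green y centre -0.03422900294972581 value ~ 0.13677099705027418 0.006 0.079
```

```bash
for k in 1 2; do python3 -m handwheel '[[0,0.002,0,0],[0,0.004,0,0],[0,0.004,0,0],[0,0.004,0,0]]'| grep -E 'posi|ft_|time'; done; python3 st.py
```

```text
time: 23.12
position: [0.5724, -0.0657, 0.0001]
ft_force: [3.8, -3.9, 2.7]
time: 23.45
position: [0.5723, -0.0653, 0.0001]
ft_force: [2.7, -6.8, 1.7]
board xy [-0.0215 -0.06  ] z 0.0001 F [ 2.7 -6.8  1.7] t 23.45 w 0.000381061493459304 q6 -2.0931212626601954
picture 0.87 b [0.0416 0.0484] [ 83. 130.] rel deg 1.9
panel 0.7 b [0.0485 0.0523] [ 97. 146.] rel deg 0.5
green y centre -0.032513450627747485 value ~ 0.13848654937225252 0.007 0.078
```

Resistance has risen and the motion has stopped, so the panel is at the stop. I back off, lift and look.

```bash
python3 -m handwheel '[[0,0.002,0,0],[0,0.002,0,0],[0,-0.03,0,0],[0,-0.08,0,0],[0,-0.1,0,0],[0,-0.1,-0.1,0],[0,-0.1,-0.2,0],[0,-0.1,-0.3,0],[0.1,-0.1,-0.35,0],[0.2,-0.1,-0.35,0],[0.35,-0.1,-0.35,0],[0.35,-0.1,-0.35,0],[0.35,-0.1,-0.35,0]]'; python3 st.py;python3 - <<'E'
from h import *
from meas import rect
f,K,T=cam('side')
for d in vision.outline_of('side','picture'):
    c,s,a=rect(d['mask'].astype(np.uint8),K,T,.0315); print(d['conf'],w2b(np.array(c)/1000),s,a-np.degrees(board()[2]))
E
```

```text
time: 24.68
position: [0.4713, -0.1154, 0.1044]
tool_rot: [-0.106, 0.994, 0.002, -0.003]
ft_force: [0.7, 0.7, -0.1]
grip_width: 0.0001
grip_force: 0.0
board xy [-0.1309 -0.0872] z 0.1044 F [ 0.7  0.7 -0.1] t 24.6833 w 0.00013982187683100102 q6 -2.2554548631810394
picture 0.6 b [0.0353 0.049 ] [ 95. 127.] rel deg 0.5
picture 0.44 b [0.0357 0.0508] [120. 147.] rel deg -0.2
panel 0.94 b [0.0345 0.052 ] [119. 141.] rel deg 0.5
green y centre -0.03195889337574833 value ~ 0.13904110662425168 -0.082 0.078
0.92 [-0.27644711  0.2679244 ] (87.65166473388672, 68.2409439086914) 24.61586461060977
0.91 [-0.36441602 -0.16795712] (126.2951889038086, 94.02816772460938) 47.0667999743793
```

```bash
python3 - <<'E'
from h import *
f,K,T=cam('scene')
hsv=cv2.cvtColor(f,cv2.COLOR_RGB2HSV).astype(int); 
H,W=f.shape[:2]
G=lambda x,y,z: tuple(int(round(v)) for v in proj(np.append(b2w(x,y),z),K,T))
for x in (.01,.03,.05,.07):
  print('x',x)
  for y in np.arange(.09,.16,.0025):
    p=np.float32(proj(np.append(b2w(x,y),.04),K,T)); v=cv2.remap(f,np.float32([[p[1]]]),np.float32([[p[0]]]),1)[0,0]
    print(round(y*1000,1),v.tolist(),end=' ')
  print()
x=.0
for y in np.arange(-.07,-.01,.003):
    p=np.float32(proj(np.append(b2w(x,y),.041),K,T)); print(round(y*1000),cv2.remap(f,np.float32([[p[1]]]),np.float32([[p[0]]]),1)[0,0].tolist(),end=' ')
E
```

```text
x 0.01
90.0 [253, 253, 247] 92.5 [253, 253, 248] 95.0 [253, 253, 248] 97.5 [254, 253, 250] 100.0 [254, 253, 251] 102.5 [254, 252, 242] 105.0 [254, 249, 219] 107.5 [254, 243, 162] 110.0 [255, 240, 128] 112.5 [248, 223, 104] 115.0 [215, 168, 75] 117.5 [141, 101, 49] 120.0 [107, 67, 38] 122.5 [113, 66, 41] 125.0 [159, 97, 55] 127.5 [187, 116, 65] 130.0 [202, 127, 71] 132.5 [199, 123, 71] 135.0 [196, 121, 69] 137.5 [192, 118, 66] 140.0 [190, 118, 66] 142.5 [190, 116, 65] 145.0 [183, 110, 63] 147.5 [165, 100, 61] 150.0 [120, 78, 53] 152.5 [79, 59, 48] 155.0 [44, 42, 43] 157.5 [39, 40, 40] 160.0 [40, 42, 40] 
x 0.03
90.0 [254, 253, 249] 92.5 [254, 253, 250] 95.0 [254, 253, 249] 97.5 [254, 253, 250] 100.0 [254, 253, 251] 102.5 [253, 252, 244] 105.0 [253, 249, 211] 107.5 [254, 243, 163] 110.0 [255, 238, 121] 112.5 [248, 210, 98] 115.0 [210, 161, 73] 117.5 [134, 92, 42] 120.0 [112, 69, 38] 122.5 [131, 76, 44] 125.0 [170, 101, 56] 127.5 [197, 121, 67] 130.0 [205, 128, 71] 132.5 [204, 128, 72] 135.0 [200, 124, 70] 137.5 [196, 120, 68] 140.0 [194, 119, 68] 142.5 [194, 118, 67] 145.0 [190, 118, 6
[... 1010 characters left out ...]
] 122.5 [124, 73, 41] 125.0 [169, 104, 61] 127.5 [195, 121, 68] 130.0 [207, 129, 71] 132.5 [207, 130, 73] 135.0 [203, 127, 69] 137.5 [200, 124, 68] 140.0 [198, 122, 68] 142.5 [196, 120, 65] 145.0 [186, 115, 64] 147.5 [163, 101, 59] 150.0 [122, 76, 49] 152.5 [78, 56, 44] 155.0 [50, 44, 41] 157.5 [39, 42, 41] 160.0 [41, 42, 41] 
-70 [26, 34, 47] -67 [28, 49, 80] -64 [30, 59, 95] -61 [28, 59, 96] -58 [30, 59, 97] -55 [31, 56, 95] -52 [34, 68, 114] -49 [48, 99, 163] -46 [56, 118, 194] -43 [57, 117, 197] -40 [60, 138, 183] -37 [71, 197, 147] -34 [77, 230, 119] -31 [81, 232, 112] -28 [149, 232, 110] -25 [236, 230, 121] -22 [250, 237, 186] -19 [252, 250, 241] -16 [253, 253, 248] -13 [254, 253, 247]
```

The stop's top reads 124 to 150 mm against a true 120 to 145, so my y readings run about 4.5 mm high. Corrected, the panel is at x ≈ 35.5, y ≈ 44.5 mm and square within 0.5°. The guide is at about 0.1345. All of these are inside tolerance and the robot is clear.

```bash
python3 -c "
from rig import job
print(job.hand_in())"
```

```text
the job is handed in; nothing more can be done
None
```

I handed the job in with the painting pushed flush to the fence and the stop, squared within about 0.5°, and the guide resting against it at about 0.1345 by my corrected camera readings; no verdict came back.

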